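Release a stone sample from a ratchet-lever vice

ROBOT

A 7-joint arm with a two-finger parallel gripper is mounted at the origin on the work surface. World frame = base frame: x ahead of the robot, y to its left, z up, the work surface at z = 0. Lengths are in m, angles in rad, forces in N, time in s.
With the tool pointing down it reaches from about 0.425 to 0.925 m from the base axis. Payload 6.8 kg.
Tool frame: the origin (TCP) lies on the mounting face of the last link; the fingertips stand 173 mm ahead of it and the grasp point (between the pads) lies 155 mm ahead of it; z points along the fingers, y is the line along which they close (so a half turn about z gives the same grasp; the last joint's range is limited). The gripper opens to 85 mm and grips with 20 to 120 N. Pads are 22 mm wide; open, the fingers measure 114 mm over their backs; the gripper's body (76 mm by 85 mm) begins 54 mm behind the grasp point. The pads swing forward as they close: fully open they stand 13 mm farther back than shut.
Start: joints at [-1.421, 0.477, 0.022, 1.555, -0.011, 1.109, -0.083], TCP at [0.172, 0.653, 0.405] pointing down, gripper open.
Joint ranges: [-2.96, 2.96], [-0.34, 2.1], [-1.41, 1.46], [0.24, 2.44], [-1.37, 4.51], [0.17, 1.92], [-2.96, 2.96]. Speed limits (rad/s): [2.39, 2.39, 3.14, 3.14, 3.14, 3.14, 3.14].

INTERFACE

Orientations are given as a unit quaternion [w, x, y, z].
In Python, from station import bot gives the robot as it stands. The module is installed in compiled form; this text tells all that it offers.
- The arm moves only by the shell command python3 -m pendant 'ROWS' [FORCE]. ROWS is JSON, a list of rows, each a list of 5 numbers: the finger opening in m, from 0 to 0.0854, then the shift along the tool's x, y, z in m, then the turn about the tool's z in degrees. In form: [[jaw, x, y, z, yaw], ...]. A call has 1 to 12 rows; each row shifts and turns the commanded pose from where the row before left it, along the tool's axes as they then stand; what a row does not reach is not made up. A row lasts 1/12 s, in which the tool goes at most 41.7 mm and 7.16 degrees, less where a joint would pass 70% of its speed; a pose out of reach is approached as far as the arm can. A call with a gripper value outside its range is refused whole. The fingers move at their own pace and stop on an object; FORCE is the grip in N (left out, the last holds). Time passes only in rows, so rows that do not move let the fingers close. It gives the time, the measured TCP pose, the force, the opening and the grip force at its end, in the units of the state.
- bot.get_obs(): the state, without advancing time (a new reading comes with each control period).
- bot.read_camera(name): name is "side" or "top" or "wrist"; returns (picture, depth): 384x512x3 uint8, blue, green, red; 384x512 float32, m along the optical axis (not along the pixel's ray), 0 where there is no reading.
- bot.camera_model(name): a dict with "intrinsics" (3x3 intrinsics, pixels), "dist_coeffs" ([k1, k2, p1, p2, k3] as OpenCV has them; the pictures are not rectified), "R" (3x3) and "t" (3): a world point X has camera coordinates R X + t. Camera axes: x right, y down, z forward; pixel columns grow to the right and rows downward; lengths in m; the calibration is good to about 2 mm. A picture is of the moment at which its call begins: read the wrist's pose just before it. camera_model takes no time and is no camera call; for the wrist camera it gives the pose at the moment of the call.
- bot.hand_in(): hands the job in; it is judged then, once.
Trained networks look in the newest picture that a camera, given by its name, has taken for a name from the list of things; names that differ only in an ending like _2 or _b are one class to them, and where a whole thing is asked for, a point or a joint stands for the part that bears it (a point fixed in the world has none). Each returns a list of dicts, best first, with "score" (0 to 1); they miss things now and then, are a little off and sometimes report something else, mostly with a low value. They report only what shows in the picture. A call takes as long as a camera call. They do not tell look-alikes from the thing itself.
- bot.boxes_of(name, camera): "at" ([column, row] in pixels, amid what is visible of it).
- bot.trace(name, camera): "mask" (384x512 bool, what is visible of it) and "at" ([column, row] in pixels, amid what is visible of it).
- bot.pinpoint(name, camera): "at" ([column, row] in pixels: a listed point, or the origin of a listed thing).
The state is a dict: "t": time; "q": joint angles; "joint_vel": joint speeds; "joint_torque": joint torques, N m; "eef_pos": TCP position; "tool_rot": TCP orientation; "contact_force": force on the tool from outside, world axes, zero at the start; "torque": the same for the moment, N m; "gripper_width": opening from 0.0 (shut) to 1.0 (fully open); "grasp_force": force on a finger pad.
Only numpy, scipy, OpenCV 4.12 (cv2) and the standard library are available. Lean on these libraries where they do the work, as an engineer would, in place of code of your own. Each camera call takes 0.05 s, during which the arm holds its last target. There are 200 camera calls.

TASK

Let the grey stone out of the green ratchet vice and stand it upright in the blue tray. The red trigger works the pawl: do not force it or haul on the lever while the pawl is loaded - take the load off by easing the lever a touch tighter, without crushing the stone, squeeze the trigger gently against the handle, and ease the lever back to its open stop rather than letting it snap open. Then lift the stone out of the open jaws and set it down softly, leaving the other things where they are.

Things in the scene. Friction and masses are not known exactly. Their poses are not given: they have to be found in the camera images.
- vice: Green sample vice, fixed, 245 mm long (its y), 100 wide. Origin: on the lever's pivot axis, at table height. Its +y runs from the pivot to the jaws: pinion housing (radius 43, 38 high), fixed ratchet wheel (radius 35, 38 to 50 high, 20 teeth), sliding jaw, stone, fixed jaw (rubber face at y = 154). Jaw tops 59 high. The lever points the other way; under its handle is bare table.
- lever (a joint): Hand lever's angle (rad) on the upright pivot: about 0 clamped, grows anticlockwise from above as the vice opens, stop at 0.92; negative is tighter. Spring and stone push it open with 0.8 N m clamped (6 N at the grip point), 0.3 open. It draws the jaw back 22 mm/rad. Loosed from clamped it snaps open at over 4 rad/s (3 is too fast); once open it stays there.
- pawl (a joint): Pawl and red trigger's angle (rad) on the lever: 0 seated, sprung there; 0.13 trigger against the handle; clear of teeth from 0.11. Undercut teeth: under load it jams and does not yield to 20 N, the most it should carry; with the lever eased tighter by 0.02 to 0.045 rad, varying with friction, it gives way suddenly to a 5 N squeeze. Let go early, it drops into the next tooth (every 0.314 rad).
- lever_pivot (a point): Point on the lever's upright pivot axis, 48 mm above the table.
- lever_grip (a point): Grip point on the lever, 138 mm out from the pivot and 10 mm to the handle's +y side, 48 mm above the table, turning with the lever: midway between the outer sides of black handle and red trigger as found. Pinch the two together here, square across the lever.
- handle: Black plastic grip of the lever. Origin: on the pivot axis at table height; its x points outwards along the lever, z up. A bar 14 mm wide (y -7 to 7), 35 to 61 mm above the table, 97 to 183 mm out along x. Should not be pushed with more than 25 N.
- trigger: Red trigger on the pawl's tail: 9 mm thick, 36 to 60 mm above the table, 101 to 167 mm out along the lever, on the handle's +y side (towards which the lever opens). At the grip point handle and trigger measure 34 mm over their outer sides, 23 to 24 when squeezed together. Should never carry more than 20 N. Origin: pawl's pivot pin, 66 mm out and 10 mm to +y, at table height.
- pad: Black rubber pad on a stiff spring (15 N/mm) on the sliding jaw; presses the stone with about 9 N as found. Should never press it with more than 25 N, reached with the lever about 0.05 rad (7 mm at the grip point) tighter than found. Origin: the vice's when the lever is at 0.
- stone: Grey sawn stone sample, 44 mm (its x, across the jaws) by 36 (y, between the jaws) by 66 tall, about 250 g, standing upright on an anvil 22 mm above the table. Origin: centre of its underside. Sides flat up to 50 mm, rough top. Its two x sides are free; it stands 29 mm proud of the jaws.
- blue_tray: Blue plastic tray, fixed, 130 x 130 mm, 22 mm high, walls and floor 4 mm. Origin: centre of its underside. Where the stone goes.
- white_tray: White tray of the same size, fixed, which may stand in either place. Origin: centre of its underside. Not to be used.
- red_stone: Bystander: red stone, 50 x 40 x 40 mm, lying in the white tray. Origin: centre of its underside.
- acid_bottle: Bystander: small amber bottle, diameter 42 mm, 90 mm tall. Origin: centre of its underside.
- slide_box: Bystander: wooden slide box, 85 x 100 x 34 mm. Origin: centre of its underside.
Not all that is in view belongs to the job. Leave any yellow look-alike of the stone alone.

How it is judged:
On the way, in this order (a step that is already met when the one before it is completed fails the run):
1. the vice is open: the lever is back at its open stop (value of joint lever above 0.85 rad), for 0.2 s.
2. the stone stands in the blue tray (horizontal distance between stone and blue_tray below 0.06 m and z of stone in the frame of blue_tray below 0.01 m), for 0.2 s.
At the end, for the whole second after the job is handed in: The lever is at its open stop (beyond 0.85 rad) and the stone stands upright (within 0.12 rad) and still on the floor of the blue tray (underside within 10 mm of the tray's, centre within 45 mm of the tray's centre along each of its sides) (value of joint lever above 0.85 rad and x of stone in the frame of blue_tray between -0.045 and 0.045 m and y of stone in the frame of blue_tray between -0.045 and 0.045 m and z of stone in the frame of blue_tray between 0 and 0.01 m and angle between stone's own z axis and vertical below 0.12 rad and linear speed of stone below 0.02 m/s); the robot touches nothing.
It fails at once if the trigger is forced (more than 20 N on it) or the lever hauled on (more than 25 N on its handle) (contact force between the fingers and trigger above 20 N or contact force between the fingers and handle above 25 N).
It fails at once if the stone is crushed in the vice (pad presses it with more than 25 N) (contact force between pad and stone above 25 N).
It fails at once if the lever snaps open (faster than 3 rad/s) (velocity of joint lever above 3 rad/s).
It fails at once if the stone is dragged from the vice before it is open, or dropped or set down hard (more than 40 N against the tray) ((distance of stone from where it was at the start of the episode above 0.01 m and value of joint lever below 0.6 rad) or contact force between stone and blue_tray above 40 N).
It fails at once if one of the other things is moved by more than 20 mm (distance of any of red_stone, acid_bottle, slide_box from where it was at the start of the episode above 0.02 m).
It also fails if it takes over 59 s, if anything falls off the work surface, if the arm or the gripper's body presses on something with over 40 N, if the wrist force passes 120 N, or if a joint passes its speed limit or range.

## Working session

There is one attempt and no reset: what is moved stays moved. The work goes in short steps, Python scripts to look and compute and a shell command to move; the robot and the scene stay as the last step left them, time stands still between calls to the robot, and variables do not carry over. Pictures are saved under pics/ and viewed, at most 10 in all, crops included, and the job is handed in when it is done.

```bash
mkdir -p pics; cat > h.py <<'E'
from station import bot
import numpy as np, cv2
def cam(n):
    m=bot.camera_model(n); return [np.array(m[k],float) for k in("intrinsics","dist_coeffs","R","t")]
def ray(n,px,m=None):
    K,d,R,t=m or cam(n); u=cv2.undistortPoints(np.array([[px]],float),K,d)[0,0]
    return -R.T@t, R.T@np.array([u[0],u[1],1.])
def onz(n,px,z,m=None):
    o,r=ray(n,px,m); return o+r*(z-o[2])/r[2]
def tri(rs):
    A=np.zeros((3,3));b=np.zeros(3)
    for o,r in rs:
        r=r/np.linalg.norm(r);P=np.eye(3)-np.outer(r,r);A+=P;b+=P@o
    return np.linalg.solve(A,b)
def cloud(n,mask,dep,m):
    K,d,R,t=m; v,u=np.nonzero(mask&(dep>0)); z=dep[v,u]
    p=cv2.undistortPoints(np.stack([u,v],1).astype(float)[:,None],K,d)[:,0]
    return (np.c_[p*z[:,None],z]-t)@R
E
python3 - <<'E'
from h import *
np.set_printoptions(precision=4,suppress=True)
o=bot.get_obs();print(o['t'],o['eef_pos'],o['tool_rot'],o['gripper_width'])
P={}
for n in("side","top"):
    im,d=bot.read_camera(n); cv2.imwrite(f"pics/{n}.png",im); np.save(n,d);m=cam(n)
    print(n,-m[2].T@m[3])
    for k in("lever_pivot","lever_grip","stone","blue_tray","vice"):
        r=bot.pinpoint(k,n)
        for q in r[:2]: print(k,q['at'],round(q['score'],2),onz(n,q['at'],{"lever_pivot":.048,"lever_grip":.048,"stone":.022}.get(k,0),m))
        if r:P.setdefault(k,[]).append(ray(n,r[0]['at'],m))
for k in P: 
    if len(P[k])>1: print("tri",k,tri(P[k]))
a,b=cv2.imread("pics/side.png"),cv2.imread("pics/top.png")
E
```

```text
0.0 [0.172  0.6524 0.4037] [-0.0001  0.1285  0.9917 -0.0009] 1.0010912079932295
side [ 0.4364 -0.7309  0.5885]
lever_pivot [233.4, 181.8] 0.76 [0.5281 0.0337 0.048 ]
lever_grip [211.4, 220.7] 0.67 [ 0.4607 -0.0994  0.048 ]
stone [192.0, 171.0] 0.83 [0.4322 0.1424 0.022 ]
stone [233.3, 162.1] 0.55 [0.5462 0.1632 0.022 ]
blue_tray [248.3, 138.7] 0.57 [0.6166 0.3232 0.    ]
vice [233.2, 198.8] 0.62 [0.5248 0.0289 0.    ]
top [ 0.3613 -0.0187  1.0667]
lever_pivot [233.8, 201.1] 0.78 [0.5342 0.0242 0.048 ]
lever_grip [283.4, 228.8] 0.91 [ 0.4653 -0.0903  0.048 ]
lever_grip [116.3, 242.8] 0.67 [0.4437 0.2994 0.048 ]
stone [171.4, 250.4] 0.73 [0.4242 0.1759 0.022 ]
stone [180.7, 199.8] 0.6 [0.5455 0.1541 0.022 ]
vice [235.7, 208.3] 0.94 [0.5242 0.0219 0.    ]
vice [413.3, 227.4] 0.7 [ 0.4645 -0.4114  0.    ]
tri lever_pivot [0.5299 0.0238 0.0554]
tri lever_grip [ 0.4635 -0.0909  0.0411]
tri stone [ 0.4288  0.1808 -0.0032]
tri vice [0.5237 0.0217 0.0055]
```

View pics/top.png

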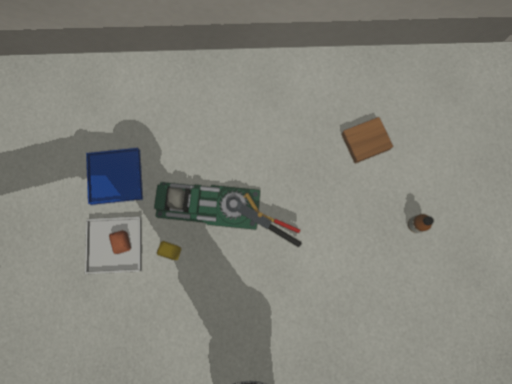

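View pics/side.png

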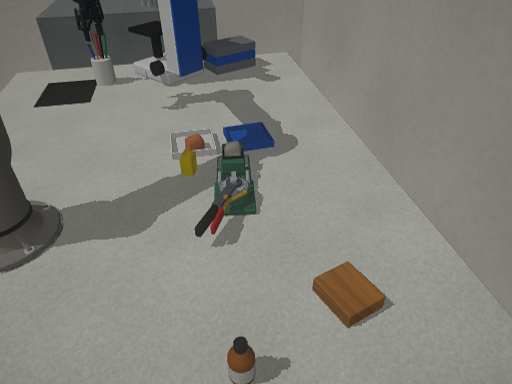

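The top picture shows the vice from (156,185) to (260,225), with the stone at (178,199), the black handle at (285,235) and the red trigger at (287,225). The blue tray is at (115,176), the white tray at (115,243) and the yellow look-alike at (169,250). The side picture agrees, so I'll bring the wrist camera closer.

```bash
python3 -m pendant '[[0.085,-0.022,-0.030,0,0],[0.085,-0.022,-0.030,0,0],[0.085,-0.022,-0.030,0,0],[0.085,-0.022,-0.030,0,0],[0.085,-0.022,-0.030,0,0],[0.085,-0.022,-0.030,0,0],[0.085,-0.022,-0.030,0,0],[0.085,-0.022,-0.030,0,0],[0.085,-0.022,-0.030,0,0],[0.085,-0.022,-0.030,0,0]]'
python3 -m pendant '[[0.085,-0.022,-0.030,0,0],[0.085,-0.022,-0.030,0,0],[0.085,-0.022,-0.030,0,0],[0.085,-0.022,-0.030,0,0],[0.085,-0.022,-0.030,0,0],[0.085,-0.022,-0.030,0,0],[0.085,-0.022,-0.030,0,0],[0.085,-0.022,-0.030,0,0],[0.085,-0.022,-0.030,0,0]]'
python3 -m pendant '[[0.085,0,0,0,7],[0.085,0,0,0,7],[0.085,0,0,0,7],[0.085,0,0,0,7],[0.085,0,0,0,7],[0.085,0,0,0,7],[0.085,0,0,0,7],[0.085,0,0,0,7]]'
cat > look.py <<'E'
from h import *
import sys
np.set_printoptions(precision=4,suppress=True)
o=bot.get_obs();print(o['t'],o['eef_pos'],o['tool_rot'])
m=cam("wrist");tag=sys.argv[1]
im,d=bot.read_camera("wrist");cv2.imwrite(f"pics/w{tag}.png",im);np.savez(f"w{tag}",d=d,**dict(zip("KDRt",m)))
print("cam",-m[2].T@m[3])
Z={"lever_pivot":.048,"lever_grip":.048,"stone":.022}
for k in sys.argv[2:]:
    for q in bot.pinpoint(k,"wrist")[:3]:print(k,q['at'],round(q['score'],2),onz("wrist",q['at'],Z.get(k,0),m))
E
python3 look.py 1 lever_pivot lever_grip stone blue_tray vice
```

```text
t: 1.43
eef_pos: [0.3087, 0.3047, 0.405]
tool_rot: [0.0, 0.129, 0.992, 0.0]
contact_force: [0.9, 0.3, 0.7]
gripper_width: 0.994
grasp_force: 0.0
t: 2.18
eef_pos: [0.4311, -0.007, 0.4052]
tool_rot: [0.001, 0.128, 0.992, 0.0]
contact_force: [1.1, 0.1, 1.2]
gripper_width: 0.994
grasp_force: 0.0
t: 2.85
eef_pos: [0.4309, -0.0051, 0.4049]
tool_rot: [0.0, 0.582, 0.814, 0.0]
contact_force: [0.3, 0.3, 0.8]
gripper_width: 0.998
grasp_force: 0.0
2.85 [ 0.4309 -0.0051  0.4049] [0.0001 0.5816 0.8135 0.0003]
cam [0.4036 0.0734 0.3749]
lever_pivot [340.2, 174.8] 0.89 [0.5253 0.0224 0.048 ]
lever_grip [253.1, 245.1] 0.6 [ 0.4609 -0.0934  0.048 ]
stone [296.1, 0.0] 0.92 [0.4164 0.1733 0.022 ]
stone [400.7, 55.3] 0.65 [0.5423 0.1617 0.022 ]
vice [329.8, 162.0] 0.93 [0.5236 0.0261 0.    ]
```

View pics/w1.png

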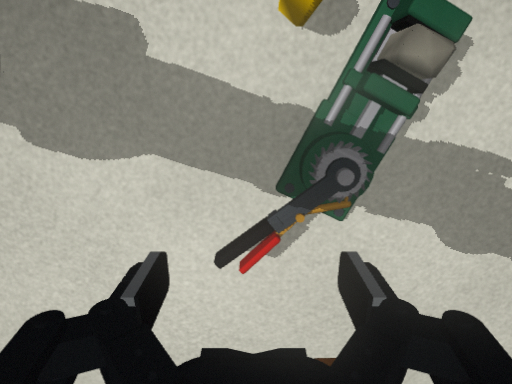

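The wrist view shows the handle at (245,242), the trigger at (260,254), the pivot at (345,177) and the stone at (418,50). Next I'll measure the lever from the depth and masks.

```bash
cat > lev.py <<'E'
from h import *
import sys
np.set_printoptions(precision=4,suppress=True)
o=bot.get_obs();m=cam("wrist");im,d=bot.read_camera("wrist");cv2.imwrite(f"pics/{sys.argv[1]}.png",im)
print(o['t'],o['eef_pos'],o['tool_rot'])
for k in sys.argv[2:]:
    for q in bot.trace(k,"wrist")[:2]:
        M=q['mask'];p=cloud("wrist",M,d,m)
        if len(p)<20: print(k,'few',q['at']);continue
        zt=np.percentile(p[:,2],90); s=p[p[:,2]>zt-.006]; (c,sz,a)=cv2.minAreaRect(s[:,:2].astype(np.float32)*1000)
        e=np.linalg.eigh(np.cov(s[:,:2].T))[1][:,1]
        print(k,round(q['score'],2),q['at'],'n',len(s),'ztop',round(zt,4),'rect c',np.round(c,1),np.round(sz,1),round(a,1),'axisdeg',round(np.degrees(np.arctan2(e[1],e[0])),1))
for k,z in(("lever_pivot",.048),("lever_grip",.048)):
    for q in bot.pinpoint(k,"wrist")[:1]:print(k,q['at'],onz("wrist",q['at'],z,m))
E
python3 lev.py l1 handle trigger stone
```

```text
3.15 [ 0.4309 -0.005   0.4048] [0.     0.5779 0.8161 0.0001]
handle 0.95 [247.3, 241.4] n 893 ztop 0.062 rect c [450.5 -85.8] [95.3 16.3] 56.7 axisdeg 56.8
handle 0.24 [402.1, 76.1] n 702 ztop 0.0597 rect c [538.4 134.3] [16.2 54.8] 80.7 axisdeg 172.4
trigger 0.93 [260.2, 248.5] n 410 ztop 0.061 rect c [470.5 -95.5] [68.7 16.2] 73.2 axisdeg 65.4
stone 0.82 [296.7, 8.2] n 296 ztop 0.0581 rect c [423.6 161.3] [30.3 11.8] 19.0 axisdeg -164.9
stone 0.77 [418.7, 49.4] n 1157 ztop 0.0872 rect c [542. 158.] [27.8 37.3] 83.4 axisdeg 173.7
lever_pivot [341.3, 173.4] [0.5254 0.0251 0.048 ]
lever_grip [248.5, 247.1] [ 0.4572 -0.0976  0.048 ]
```

```bash
python3 -m pendant '[[0.085,0,0,0,7],[0.085,0,0,0,7],[0.085,0,0,0,7],[0.085,0,0,0,7],[0.085,0,0,0,7],[0.085,0,0,0,7],[0.085,0,0,0,7],[0.085,0,0,0,3.8]]'
python3 -m pendant '[[0.085,-0.0196,0.0241,0.028,0],[0.085,-0.0196,0.0241,0.028,0],[0.085,-0.0196,0.0241,0.029,0],[0.075,0,0,0,0],[0.06,0,0,0,0],[0.06,0,0,0,0]]'
python3 lev.py l2 handle trigger
```

```text
t: 4.12
eef_pos: [0.4309, -0.005, 0.4047]
tool_rot: [-0.0, 0.883, 0.47, 0.0]
contact_force: [-0.4, 0.4, -0.0]
gripper_width: 0.993
grasp_force: 0.0
t: 4.62
eef_pos: [0.4585, -0.093, 0.3205]
tool_rot: [-0.0, 0.881, 0.473, -0.0]
contact_force: [0.2, 0.5, -0.4]
gripper_width: 0.703
grasp_force: 0.0
4.6167 [ 0.4585 -0.093   0.3205] [-0.0001  0.8813  0.4726 -0.0003]
handle 0.73 [246.8, 195.1] n 1818 ztop 0.0622 rect c [451.9 -87.7] [96.4 14. ] 57.1 axisdeg 57.1
trigger 0.93 [269.5, 176.2] n 801 ztop 0.0611 rect c [470.9 -98.1] [65.   8.9] 64.8 axisdeg 65.0
lever_pivot [239.4, 14.3] [0.5245 0.0259 0.048 ]
lever_grip [257.2, 196.3] [ 0.4596 -0.0958  0.048 ]
```

View pics/l2.png

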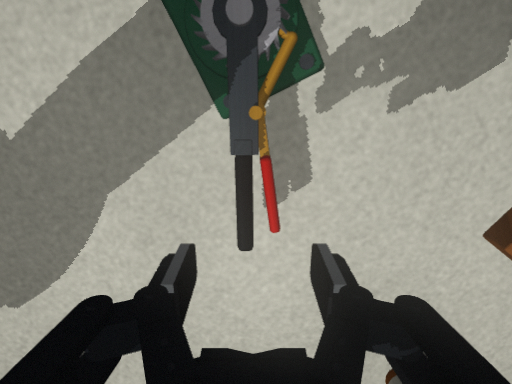

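The picture shows the handle at (244,200) and the trigger at (270,195), both centred between the fingers. The measured handle is 14 mm wide and the trigger 9 mm, with tops at 61 mm, which matches the text. I'll lower the fingers around them.

```bash
python3 -m pendant '[[0.06,-0.002,0.0014,0.03,-0.7],[0.06,0,0,0.03,0],[0.06,0,0,0.03,0],[0.06,0,0,0.02,0],[0.06,0,0,0.0105,0],[0.055,0,0,0,0],[0.05,0,0,0,0],[0.046,0,0,0,0],[0.044,0,0,0,0],[0.044,0,0,0,0]]' 20
cat > st.py <<'E'
from h import *
np.set_printoptions(precision=4,suppress=True)
o=bot.get_obs();q=o['tool_rot'];from scipy.spatial.transform import Rotation as Ro
R=Ro.from_quat([q[1],q[2],q[3],q[0]]).as_matrix()
print(o['t'],o['eef_pos'],'Ftool',R.T@np.array(o['contact_force']),'xdeg',np.degrees(np.arctan2(R[1,0],R[0,0])),'w mm',o['gripper_width']*85.4,'gf',o['grasp_force'])
E
python3 st.py; python3 lev.py l3 handle trigger
```

```text
t: 5.7
eef_pos: [0.459, -0.0956, 0.2011]
tool_rot: [0.0, 0.878, 0.478, 0.001]
contact_force: [0.7, -0.4, -0.2]
gripper_width: 0.515
grasp_force: 0.0
5.7 [ 0.459  -0.0956  0.2011] Ftool [0.0962 0.8103 0.1752] xdeg 57.143256152276386 w mm 43.94778775882601 gf 0.0
5.7 [ 0.459  -0.0956  0.2011] [0.0005 0.8782 0.4783 0.0011]
handle 0.93 [232.3, 260.0] n 5462 ztop 0.0621 rect c [454.7 -83.1] [85.5 14.1] 56.9 axisdeg 57.4
trigger 0.66 [277.7, 241.3] n 2645 ztop 0.061 rect c [470.7 -98.1] [66.1  9. ] 64.9 axisdeg 64.9
lever_grip [257.5, 279.8] [ 0.4588 -0.0984  0.048 ]
```

View pics/l3.png

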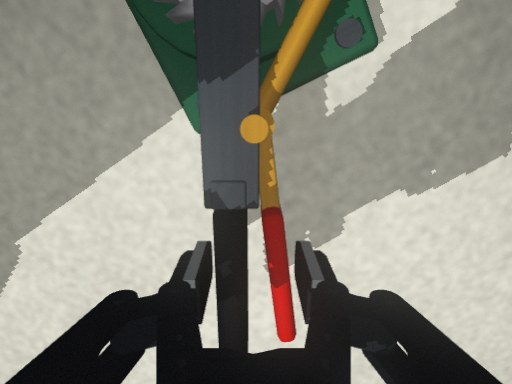

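The fingers straddle the handle (232,280) and the trigger (278,280) evenly. I'll close to just clear of both, then ease tighter in small steps.

```bash
python3 -m pendant '[[0.041,0,0,0,0],[0.038,0,0,0,0],[0.036,0,0,0,0],[0.036,0,0,0,0]]' 20 >/dev/null; python3 st.py
python3 -m pendant '[[0.036,0,-0.0005,0,0],[0.036,0,-0.0005,0,0],[0.036,0,0,0,0]]' >/dev/null; python3 st.py
python3 -m pendant '[[0.036,0,-0.0005,0,0],[0.036,0,-0.0005,0,0],[0.036,0,0,0,0]]' >/dev/null; python3 st.py
```

```text
6.2833 [ 0.4587 -0.0958  0.2   ] Ftool [ 0.246   1.2042 -0.3311] xdeg 57.11646818183978 w mm 36.1405876209226 gf 0.4265444815973751
6.5333 [ 0.4579 -0.0953  0.2001] Ftool [-1.2294  2.6119  0.2705] xdeg 57.113274948497754 w mm 36.00375747123155 gf 1.0768907458987087
6.7833 [ 0.4571 -0.0949  0.2001] Ftool [-1.2584  4.6896 -0.6193] xdeg 57.10715710655988 w mm 36.03221199099099 gf 1.7521285288967192
```

```bash
for i in 1; do python3 -m pendant '[[0.036,0,-0.0005,0,0],[0.036,0,-0.0005,0,0],[0.036,0,0,0,0]]' >/dev/null; python3 st.py; done
python3 -m pendant '[[0.036,0,-0.0005,0,0],[0.036,0,-0.0005,0,0],[0.036,0,0,0,0]]' >/dev/null; python3 st.py; python3 lev.py l4 handle trigger
```

```text
7.0333 [ 0.4562 -0.0945  0.2001] Ftool [-2.2288  5.9724  0.1257] xdeg 57.099747300702276 w mm 36.08057855228043 gf 2.210852592252195
7.2833 [ 0.4554 -0.0941  0.2002] Ftool [-1.8933  6.2574  0.7984] xdeg 57.09305058004099 w mm 36.25666359941951 gf 2.5681258575059474
7.2833 [ 0.4554 -0.0941  0.2002] [0.0008 0.8784 0.4779 0.0004]
handle 0.66 [234.8, 261.6] n 5495 ztop 0.0621 rect c [452.2 -81.4] [85.4 14.1] 55.8 axisdeg 55.9
trigger 0.75 [278.5, 242.3] n 2680 ztop 0.061 rect c [473.8 -84.5] [93.2  9. ] 63.3 axisdeg 63.4
trigger 0.4 [246.7, 139.1] n 20119 ztop 0.0616 rect c [476.2 -61.4] [145.1  36.7] 57.9 axisdeg 60.1
lever_grip [258.5, 278.7] [ 0.4562 -0.0963  0.048 ]
```

```bash
python3 -m pendant '[[0.036,0,-0.0005,0,0],[0.036,0,0,0,0]]' >/dev/null; python3 st.py;python3 -m pendant '[[0.036,0,-0.0005,0,0],[0.036,0,0,0,0]]' >/dev/null; python3 st.py
python3 -m pendant '[[0.035,0,0,0,0],[0.034,0,0,0,0],[0.034,0,0,0,0]]' >/dev/null; python3 st.py
```

```text
7.7 [ 0.4551 -0.0939  0.2002] Ftool [-2.4236  6.275  -0.0445] xdeg 57.086673951558446 w mm 35.85082007803272 gf 2.739909791853279
7.8667 [ 0.4547 -0.0937  0.2002] Ftool [-2.7444  6.0169  0.9263] xdeg 57.0812462550725 w mm 35.82982489824709 gf 2.9073199268896133
8.1167 [ 0.4549 -0.0939  0.2003] Ftool [-2.288   6.4675 -0.7445] xdeg 57.06765844913399 w mm 34.18110682219816 gf 3.2907197379972786
```

```bash
python3 -m pendant '[[0.0333,0,0,0,0],[0.0333,0,0,0,0]]' >/dev/null; python3 st.py;python3 -m pendant '[[0.0326,0,0,0,0],[0.0326,0,0,0,0]]' >/dev/null; python3 st.py
```

```text
8.2833 [ 0.4549 -0.094   0.2004] Ftool [-4.2165  6.2468 -1.9783] xdeg 57.05744887505967 w mm 33.420415573116294 gf 6.085825623013079
8.45 [ 0.4548 -0.094   0.2004] Ftool [-3.1434  5.9087 -2.3909] xdeg 57.044719619780466 w mm 32.63190989569279 gf 8.56365995015949
```

```bash
python3 lev.py l5 handle trigger; python3 -m pendant '[[0.0326,0,-0.0005,0,0],[0.0326,0,0,0,0]]' >/dev/null; python3 st.py
```

```text
8.45 [ 0.4548 -0.094   0.2004] [0.0012 0.8786 0.4775 0.0006]
handle 0.93 [234.1, 257.7] n 5649 ztop 0.0621 rect c [451.4 -81.7] [87.9 14.7] 55.6 axisdeg 55.9
lever_grip [256.9, 277.5] [ 0.4553 -0.0954  0.048 ]
8.8667 [ 0.4545 -0.0938  0.2004] Ftool [-4.3696  6.0947 -2.661 ] xdeg 57.02914457617626 w mm 32.815023478947246 gf 8.003576919436455
```

```bash
python3 -m pendant '[[0.0326,0,-0.0005,0,0],[0.0326,0,0,0,0]]' >/dev/null; python3 st.py; python3 -m pendant '[[0.0326,0,-0.0005,0,0],[0.0326,0,0,0,0]]' >/dev/null; python3 st.py;  python3 lev.py l6 handle trigger
```

```text
9.0333 [ 0.4541 -0.0936  0.2005] Ftool [-3.6341  6.147  -1.8121] xdeg 57.028537241672694 w mm 32.93990364937061 gf 6.929869700688869
9.2 [ 0.4536 -0.0934  0.2004] Ftool [-3.6985  7.6679 -1.495 ] xdeg 57.03093395841491 w mm 32.35197652157871 gf 5.5558030132669955
9.2 [ 0.4536 -0.0934  0.2004] [0.0016 0.8787 0.4774 0.0007]
handle 0.79 [235.1, 259.9] n 5557 ztop 0.0621 rect c [450.9 -80.8] [85.8 14. ] 55.1 axisdeg 55.3
trigger 0.67 [279.3, 244.2] n 2576 ztop 0.061 rect c [466.  -93.8] [68.3  9. ] 61.6 axisdeg 61.7
lever_pivot [257.5, 278.1] [ 0.4543 -0.0954  0.048 ]
lever_grip [255.7, 276.4] [ 0.454  -0.0941  0.048 ]
```

```bash
python3 -m pendant '[[0.032,0,0,0,0],[0.032,0,0,0,0]]' >/dev/null; python3 st.py; python3 -m pendant '[[0.0313,0,0,0,0],[0.0313,0,0,0,0]]' >/dev/null; python3 st.py;  python3 lev.py l7 handle trigger
```

```text
9.6167 [ 0.4536 -0.0934  0.2005] Ftool [-4.6042  7.1219 -2.9338] xdeg 57.02338600921284 w mm 32.17171463339965 gf 8.242819912265986
9.7833 [ 0.4536 -0.0935  0.2005] Ftool [-4.3974  5.8458 -3.968 ] xdeg 57.010254370193046 w mm 31.182487703259984 gf 10.746050358284265
9.7833 [ 0.4536 -0.0935  0.2005] [0.0014 0.8788 0.4772 0.0007]
handle 0.75 [235.3, 258.6] n 5620 ztop 0.0621 rect c [450.7 -81.7] [88.2 14.2] 55.3 axisdeg 55.5
handle 0.54 [247.7, 137.8] n 19813 ztop 0.0616 rect c [474.1 -60.7] [144.9  33.8] 57.5 axisdeg 59.1
trigger 0.67 [275.9, 246.3] n 2646 ztop 0.061 rect c [464.9 -95.3] [65.7  9. ] 61.1 axisdeg 61.0
lever_grip [257.7, 275.0] [ 0.4552 -0.0941  0.048 ]
```

```bash
python3 -m pendant '[[0.0313,0,-0.0005,0,0],[0.0313,0,0,0,0]]' >/dev/null; python3 st.py; python3 -m pendant '[[0.0313,0,-0.0005,0,0],[0.0313,0,0,0,0]]' >/dev/null; python3 st.py;  python3 lev.py l8 handle trigger
```

```text
10.2 [ 0.4531 -0.0931  0.2005] Ftool [-4.5946  5.2945 -3.925 ] xdeg 57.019384795158416 w mm 31.41278216781132 gf 6.0365722922142595
10.3667 [ 0.4526 -0.0928  0.2004] Ftool [-4.9228  6.0214 -3.6312] xdeg 57.030067134560475 w mm 31.46977701174851 gf 5.179671213263646
10.3667 [ 0.4526 -0.0928  0.2004] [0.0013 0.8787 0.4774 0.0006]
handle 0.72 [235.1, 259.5] n 5649 ztop 0.0621 rect c [450.3 -80.8] [86.7 14.3] 55.1 axisdeg 55.0
trigger 0.86 [277.7, 249.6] n 2607 ztop 0.0611 rect c [463.5 -94.9] [65.8  9. ] 60.4 axisdeg 60.4
trigger 0.69 [279.3, 172.0] n 2680 ztop 0.0608 rect c [467.5 -88. ] [81.8  9. ] 60.4 axisdeg 60.4
lever_grip [259.6, 279.8] [ 0.4535 -0.0961  0.048 ]
```

```bash
python3 -m pendant '[[0.0306,0,-0.0003,0,0],[0.0306,0,0,0,0]]' >/dev/null; python3 st.py; python3 -m pendant '[[0.0299,0,-0.0003,0,0],[0.0299,0,0,0,0]]' >/dev/null; python3 st.py;  python3 lev.py l9 handle trigger
```

```text
10.7833 [ 0.4525 -0.0928  0.2005] Ftool [-4.7923  6.3825 -4.3991] xdeg 57.021070455830134 w mm 30.72721864715719 gf 9.484176014084369
10.95 [ 0.4522 -0.0927  0.2006] Ftool [-5.1038  6.6791 -3.7922] xdeg 57.00029380702365 w mm 30.446131304130354 gf 10.856888743001036
10.95 [ 0.4522 -0.0927  0.2006] [0.0015 0.8788 0.4772 0.0007]
handle 0.63 [236.0, 260.0] n 5582 ztop 0.0621 rect c [450.5 -80.6] [86.8 14.2] 54.9 axisdeg 55.2
trigger 0.88 [275.4, 247.4] n 2696 ztop 0.061 rect c [468.9 -84.6] [90.2  9.1] 59.8 axisdeg 59.9
lever_grip [260.7, 275.8] [ 0.4547 -0.0945  0.048 ]
```

```bash
python3 -m pendant '[[0.0299,0,-0.0005,0,0],[0.0299,0,0,0,0]]' >/dev/null; python3 st.py; python3 -m pendant '[[0.0293,0,-0.0003,0,0],[0.0293,0,0,0,0]]' >/dev/null; python3 st.py;  python3 lev.py l10 handle trigger
```

```text
11.3667 [ 0.4519 -0.092   0.2005] Ftool [-3.5534  6.8042 -2.1656] xdeg 57.03876091787181 w mm 29.95679424756385 gf 3.094528913497925
11.5333 [ 0.4517 -0.092   0.2005] Ftool [-4.6392  6.3983 -3.5904] xdeg 57.03328457171969 w mm 29.075419564072078 gf 3.1986135989427567
11.5333 [ 0.4517 -0.092   0.2005] [0.0014 0.8787 0.4774 0.0008]
handle 0.77 [250.2, 259.7] n 5573 ztop 0.0621 rect c [454.3 -83.3] [86.5 14. ] 57.0 axisdeg 57.1
trigger 0.55 [278.6, 257.3] n 2699 ztop 0.0611 rect c [462.3 -93.9] [65.9  9.2] 56.9 axisdeg 56.9
lever_grip [270.9, 273.5] [ 0.459  -0.0953  0.048 ]
```

View pics/l10.png

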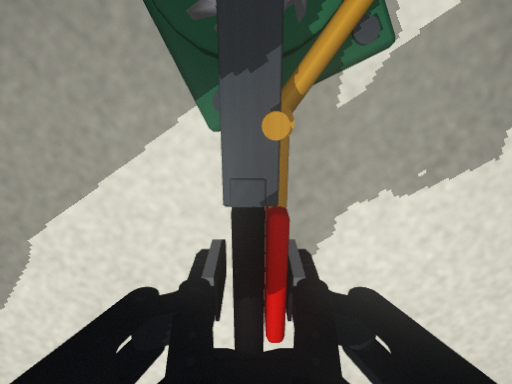

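The pawl gave way: the trigger now lies flat on the handle at (276,280) and the finger is holding the lever. I'll close up snugly and keep it squeezed.

```bash
python3 -m pendant '[[0.028,0,0.0006,0,0],[0.027,0,0.0005,0,0],[0.026,0,0.0005,0,0],[0.025,0,0.0005,0,0],[0.0243,0,0.0004,0,0],[0.0243,0,0,0,0]]' >/dev/null; python3 st.py; python3 -m pendant '[[0.0237,0,0.0003,0,0],[0.0234,0,0,0,0],[0.0234,0,0,0,0]]' >/dev/null; python3 st.py
```

```text
12.2833 [ 0.4541 -0.0932  0.2006] Ftool [-4.243   6.6717 -3.2033] xdeg 57.0552107671814 w mm 23.74587617794429 gf 3.0890797823667526
12.5333 [ 0.4542 -0.0933  0.2006] Ftool [-3.7526  6.5612 -4.2672] xdeg 57.058687006404305 w mm 23.805986772448687 gf 8.465180844068527
```

```bash
python3 -m pendant '[[0.0234,0.0002,0.003,0,-1.25],[0.0234,0.0004,0.006,0,-2.5],[0.0234,0.0004,0.006,0,-2.5],[0.0234,0.0004,0.006,0,-2.5],[0.0234,0,0,0,0]]' >/dev/null; python3 st.py; python3 lev.py l11 handle trigger
```

```text
12.95 [ 0.4736 -0.1029  0.2006] Ftool [-4.7447  3.9982 -9.0063] xdeg 65.94145602731281 w mm 23.449636595392022 gf 9.234180450439453
12.95 [ 0.4736 -0.1029  0.2006] [0.0014 0.8389 0.5442 0.0008]
handle 0.78 [242.3, 261.6] n 5600 ztop 0.0621 rect c [471.9 -93.4] [87.1 14.2] 66.4 axisdeg 66.5
trigger 0.83 [271.5, 254.7] n 2656 ztop 0.0611 rect c [487.3 -89.7] [92.2  9.1] 65.8 axisdeg 65.8
lever_grip [264.3, 275.0] [ 0.4782 -0.1045  0.048 ]
```

```bash
python3 -m pendant '[[0.0234,0.0004,0.006,-0.0005,-2.5],[0.0234,0.0004,0.006,0,-2.5],[0.0234,0.0004,0.006,0,-2.5],[0.0234,0.0004,0.006,0,-2.5],[0.0234,0,0,0,0]]' >/dev/null; python3 st.py; python3 -m pendant '[[0.0234,0.0004,0.006,0,-2.5],[0.0234,0.0004,0.006,0,-2.5],[0.0234,0.0004,0.006,0,-2.5],[0.0234,0.0004,0.006,0,-2.5],[0.0234,0,0,0,0]]' >/dev/null; python3 st.py; python3 lev.py l12 handle trigger
```

```text
13.6167 [ 0.4964 -0.1097  0.2008] Ftool [-4.743   3.1232 -4.2665] xdeg 75.9460722747661 w mm 23.746633596032197 gf 9.152688905596733
14.0333 [ 0.5203 -0.1125  0.2008] Ftool [-5.5596  3.4415 -3.0746] xdeg 85.95478060887831 w mm 23.595961630025855 gf 9.29973766207695
14.0333 [ 0.5203 -0.1125  0.2008] [0.0015 0.7316 0.6817 0.0001]
handle 0.81 [242.3, 261.5] n 5614 ztop 0.0621 rect c [ 515.8 -104.5] [87.7 14.6] 86.4 axisdeg 86.4
trigger 0.65 [271.7, 254.8] n 2605 ztop 0.0611 rect c [ 528.2 -102.3] [79.1  9. ] 85.9 axisdeg 85.9
lever_grip [265.4, 278.1] [ 0.5257 -0.1143  0.048 ]
```

```bash
python3 -m pendant '[[0.0234,0.0004,0.006,0,-2.5],[0.0234,0.0004,0.006,0,-2.5],[0.0234,0.0004,0.006,0,-2.5],[0.0234,0.0004,0.006,0,-2.5],[0.0234,0.0004,0.006,0,-2.5],[0.0234,0.0004,0.006,0,-2.5],[0.0234,0.0004,0.006,0,-2.5],[0.0234,0,0,0,0]]' >/dev/null; python3 st.py; python3 -m pendant '[[0.0234,0.0003,0.0036,0,-1.5],[0.0234,0.0003,0.0036,0,-1.5],[0.0234,0,0,0,0]]' >/dev/null; python3 st.py; python3 lev.py l13 handle trigger
```

```text
14.95 [ 0.5621 -0.1072  0.2008] Ftool [-8.3793  1.6345 -1.5766] xdeg 103.4893645024463 w mm 24.078561400036914 gf 9.760711938142776
15.2 [ 0.5686 -0.1052  0.2008] Ftool [-8.8579  1.568  -0.9753] xdeg 106.40695052464378 w mm 23.767417281369436 gf 9.646257609128952
15.2 [ 0.5686 -0.1052  0.2008] [ 0.0019  0.599   0.8008 -0.0003]
handle 0.77 [241.7, 261.2] n 5622 ztop 0.0621 rect c [561.6 -99.2] [14.  87.8] 16.7 axisdeg 106.9
trigger 0.7 [274.1, 252.5] n 2616 ztop 0.0611 rect c [574.6 -99.4] [ 9.1 66.2] 16.5 axisdeg 106.4
trigger 0.17 [276.7, 148.5] n 2686 ztop 0.0608 rect c [569.2 -81. ] [  9.1 104.4] 16.6 axisdeg 106.3
lever_grip [264.7, 278.6] [ 0.5743 -0.1053  0.048 ]
```

```bash
python3 -m pendant '[[0.0234,-0.001,0.0036,0,-1.5],[0.0234,-0.0004,0.0024,0,-1],[0.0234,0,0,0,0]]' >/dev/null; python3 st.py; python3 -m pendant '[[0.0234,0,0.0018,0,-0.75],[0.0234,0,0,0,0]]' >/dev/null; python3 st.py; python3 lev.py l14 handle
```

```text
15.7 [ 0.5745 -0.1034  0.2008] Ftool [-4.9589  1.7569 -2.1183] xdeg 108.94840772151807 w mm 23.37393266250995 gf 9.68790516257286
15.8667 [ 0.5753 -0.1032  0.2008] Ftool [-5.145  -0.7353 -5.014 ] xdeg 109.60063691955108 w mm 23.63808736538984 gf 11.942317485809326
15.8667 [ 0.5753 -0.1032  0.2008] [-0.0001  0.5764  0.8171 -0.0004]
handle 0.65 [243.8, 260.3] n 5419 ztop 0.0622 rect c [567.5 -97.1] [14.  87.4] 19.4 axisdeg 109.6
lever_grip [265.8, 278.8] [ 0.581  -0.1026  0.048 ]
```

The lever is at its stop: the force reverses there and the measured angle is 0.917 rad. I'll let go gently and rise.

```bash
python3 -m pendant '[[0.026,0,0,0,0],[0.029,0,0,0,0],[0.032,0,0,0,0],[0.036,0,0,0,0],[0.045,0,0,0,0],[0.06,0,0,0,0],[0.06,0,0,0,0]]' ; python3 -m pendant '[[0.06,0,0,-0.02,0],[0.06,0,0,-0.035,0],[0.07,0,0,-0.04,0],[0.085,0,0,-0.04,0],[0.085,0,0,-0.04,0],[0.085,0,0,0,0]]'; python3 lev.py l15 handle
```

```text
t: 16.65
eef_pos: [0.5751, -0.1022, 0.2002]
tool_rot: [-0.001, 0.576, 0.817, -0.0]
contact_force: [-0.2, 0.6, -0.1]
gripper_width: 0.701
grasp_force: 0.0
t: 17.15
eef_pos: [0.5775, -0.1035, 0.3836]
tool_rot: [0.005, 0.577, 0.817, 0.004]
contact_force: [1.5, -0.5, 0.5]
gripper_width: 0.999
grasp_force: 0.0
17.15 [ 0.5775 -0.1035  0.3836] [0.0053 0.5765 0.8171 0.0035]
handle 0.88 [242.3, 167.7] n 1255 ztop 0.0623 rect c [ 568.8 -101.2] [13.6 95. ] 19.3 axisdeg 109.4
lever_grip [254.7, 174.4] [ 0.5825 -0.1016  0.048 ]
```

```bash
python3 -m pendant '[[0.085,0,0,0,6.75],[0.085,0,0,0,6.75],[0.085,0,0,0,6.75],[0.085,0,0,0,6.75],[0.085,0.031,-0.0132,0,0],[0.085,0.031,-0.0132,0,0],[0.085,0.031,-0.0132,0,0],[0.085,0.031,-0.0132,0,0],[0.085,0.031,-0.0132,0,0],[0.085,0,0,0,0]]' >/dev/null;  python3 lev.py s1 stone blue_tray white_tray vice lever; python3 - <<'E'
from h import *
m=cam("wrist")
for q in bot.pinpoint("stone","wrist"):print(q['at'],q['score'],onz("wrist",q['at'],.022,m))
E
```

```text
18.1833 [0.5277 0.067  0.3732] [-0.0025  0.7479  0.6638 -0.0013]
stone 0.98 [260.6, 75.7] n 1315 ztop 0.0874 rect c [542.4 159. ] [27.4 35.7] 80.5 axisdeg 177.1
stone 0.81 [130.5, 72.7] n 1124 ztop 0.0651 rect c [423.1 180.8] [35.6 27.7] 68.7 axisdeg 73.0
white_tray 0.8 [91.9, 1.1] n 82 ztop 0.019 rect c [390.4 252. ] [26.5  1.7] 1.0 axisdeg -179.7
vice 0.77 [264.3, 163.1] n 7929 ztop 0.0604 rect c [546.9  32.3] [ 82.1 362. ] 3.8 axisdeg 93.5
lever 0.95 [288.8, 262.6] n 3362 ztop 0.0622 rect c [556.1 -48.8] [ 36.6 198.6] 22.5 axisdeg 111.1
lever 0.45 [261.0, 74.4] n 1315 ztop 0.0874 rect c [542.4 159. ] [27.4 35.7] 80.5 axisdeg 177.1
lever_pivot [257.2, 215.5] [0.5247 0.0264 0.048 ]
lever_grip [315.0, 310.7] [ 0.5793 -0.1042  0.048 ]
[141.3, 76.1] 0.96 [0.43052873 0.17120222 0.022     ]
[256.9, 80.2] 0.68 [0.54548863 0.15195952 0.022     ]
```

View pics/s1.png

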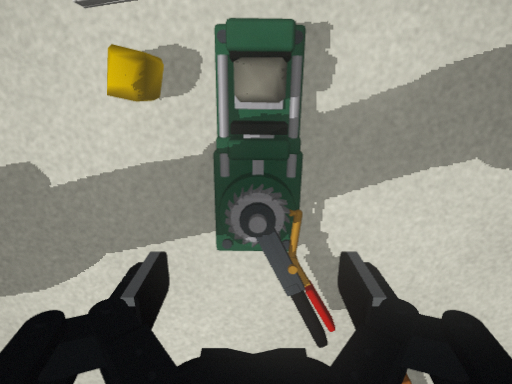

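Stone at (260,78) in the wide-open jaws, with the rails at columns 223 and 297. The lever is open at (300,290). I'll check the rail height and the stone's sides.

```bash
python3 - <<'E'
from h import *
np.set_printoptions(precision=3,suppress=True)
m=cam("wrist");im,d=bot.read_camera("wrist")
p=cloud("wrist",np.ones_like(d,bool),d,m)
a=np.radians(82.4);y=np.array([np.cos(a),np.sin(a)]);x=np.array([np.sin(a),-np.cos(a)])
q=p[:,:2]-[.525,.0262];u=q@x*1000;v=q@y*1000;z=p[:,2]*1000
for vv in(115,125,135,145):
    s=abs(v-vv)<2
    for lo in range(-60,60,8):
        t=s&(u>=lo)&(u<lo+8)
        if t.any():print(f"{lo}:{np.median(z[t]):.0f}",end=' ')
    print('| v',vv)
t=(z>78)&(abs(u)<60)&(v>90)&(v<170);print('stone>78',u[t].min(),u[t].max(),v[t].min(),v[t].max())
t=(z>64)&(abs(u)<60)&(v>90)&(v<170);print('stone>64',np.percentile(u[t],[1,99]),np.percentile(v[t],[1,99]))
E
```

```text
-60:1 -52:1 -44:32 -36:29 -28:23 -20:23 -12:23 -4:23 4:23 12:23 20:22 28:30 36:32 44:1 52:1 | v 115
-60:1 -52:1 -44:31 -36:19 -28:73 -20:80 -12:87 -4:86 4:84 12:80 20:45 28:30 36:31 44:1 52:1 | v 125
-60:1 -52:1 -44:32 -36:29 -28:76 -20:82 -12:86 -4:87 4:88 12:83 20:75 28:30 36:31 44:1 52:1 | v 135
-60:1 -52:1 -44:32 -36:29 -28:76 -20:81 -12:84 -4:84 4:85 12:82 20:47 28:30 36:31 44:1 52:1 | v 145
stone>78 -21.434014205178713 20.86144553243522 117.80276711953057 149.30590379592792
stone>64 [-21.818  20.927] [117.027 152.255]
```

```bash
python3 st.py; python3 -m pendant '[[0.085,0.0313,0.0008,0,0.8],[0.085,0.0313,0.0008,0,0],[0.085,0.0312,0.0007,0.03,0],[0.085,0,0,0.03,0],[0.085,0,0,0,0],[0.085,0,0,0,0]]'; python3 st.py
```

```text
18.6833 [0.5301 0.0588 0.3754] Ftool [-0.7527  0.7926 -0.0517] xdeg 82.53234277014118 w mm 85.09958754694124 gf 0.0
t: 19.18
eef_pos: [0.5445, 0.1506, 0.3156]
tool_rot: [-0.0, 0.756, 0.655, -0.002]
contact_force: [1.4, -0.6, 0.9]
gripper_width: 0.991
grasp_force: 0.0
19.1833 [0.5445 0.1506 0.3156] Ftool [-0.3854  1.4254 -0.8729] xdeg 81.80980664866766 w mm 84.60184430404256 gf 0.0
```

```bash
python3 -m pendant '[[0.085,0.0087,-0.0034,0.01,-0.6],[0.085,0,0,0.03,0],[0.085,0,0,0.03,0],[0.085,0,0,0.02,0],[0.085,0,0,0.0106,0],[0.085,0,0,0,0],[0.085,0,0,0,0]]'>/dev/null; python3 st.py
python3 -m pendant '[[0.075,0,0,0,0],[0.065,0,0,0,0],[0.055,0,0,0,0],[0.050,0,0,0,0],[0.047,0,0,0,0],[0.047,0,0,0,0]]' 25 >/dev/null; python3 st.py
```

```text
19.7667 [0.5434 0.16   0.217 ] Ftool [ 0.3106 -0.1928 -0.8047] xdeg 82.38256391232727 w mm 85.18072710125588 gf 0.0
20.2667 [0.5428 0.1603 0.2163] Ftool [ 0.5039  0.2932 -0.1652] xdeg 82.43221886083646 w mm 47.150100053310226 gf 0.0
```

```bash
python3 -m pendant '[[0.044,0,0,0,0],[0.042,0,0,0,0],[0.038,0,0,0,0],[0.038,0,0,0,0],[0.038,0,0,0,0]]' 30 >/dev/null; python3 st.py
python3 -m pendant '[[0.038,0,0,-0.005,0],[0.038,0,0,-0.01,0],[0.038,0,0,-0.02,0],[0.038,0,0,-0.03,0],[0.038,0,0,-0.03,0],[0.038,0,0,-0.025,0],[0.038,0,0,0,0],[0.038,0,0,0,0]]' >/dev/null; python3 st.py
python3 - <<'E'
from h import *
np.set_printoptions(precision=4,suppress=True)
for n in("top","side"):
    m=cam(n);im,d=bot.read_camera(n)
    for q in bot.trace("blue_tray",n)[:2]:
        p=cloud(n,q['mask'],d,m); zt=p[:,2]; s=p[(zt>.012)&(zt<.035)]
        print(n,q['score'],q['at'],len(s),np.percentile(zt,[5,50,95]),cv2.minAreaRect(s[:,:2].astype(np.float32)*1000), cv2.minAreaRect(p[:,:2].astype(np.float32)*1000))
    for q in bot.pinpoint("blue_tray",n)[:2]:print(q,onz(n,q['at'],0,m))
E
```

```text
20.6833 [0.5429 0.1602 0.2163] Ftool [-0.0506 -0.4703 -6.1198] xdeg 82.4307201845649 w mm 43.90575888035679 gf 31.750184297561646
21.35 [0.543  0.1602 0.3376] Ftool [-0.3718 -0.0709  3.9498] xdeg 82.4239591636192 w mm 43.75542610051384 gf 31.385396718978882
top 0.34 [262.9, 189.2] 4 [0.0394 0.0576 0.0635] ((560.8404541015625, -13.025875091552734), (1.8647750616073608, 7.823700904846191), 18.835819244384766) ((568.3186645507812, -50.15685272216797), (56.758018493652344, 206.3056640625), 23.031227111816406)
side 0.77 [251.8, 138.5] 255 [0.0011 0.0043 0.0207] ((612.8458251953125, 316.9723815917969), (130.49566650390625, 136.80902099609375), 4.452071666717529) ((620.3475952148438, 305.44970703125), (143.65931701660156, 245.8309783935547), 4.456410884857178)
side 0.39 [268.8, 209.7] 0 [0.048  0.0575 0.0603] ((0.0, 0.0), (0.0, 0.0), 0.0) ((576.203369140625, -58.45153045654297), (14.064855575561523, 147.7299346923828), 11.80556869506836)
{'at': [249.0, 140.1], 'score': 0.95} [0.6172 0.314  0.    ]
{'at': [191.2, 147.6], 'score': 0.29} [0.4379 0.3056 0.    ]
```

The stone is held (width 43.8 mm, force steady), and the tray centre comes out near (0.615, 0.315). I'll carry it over.

```bash
python3 -m pendant '[[0.038,0.0136,0.0043,0,0],[0.038,0.0272,0.0085,0,0],[0.038,0.0272,0.0085,0,0],[0.038,0.0272,0.0085,0,0],[0.038,0.0272,0.0085,0,0],[0.038,0.0272,0.0085,0,0],[0.038,0.0136,0.0043,0,0],[0.038,0,0,0,0],[0.038,0,0,0,0],[0.038,0,0,0,0]]' >/dev/null; python3 st.py
python3 - <<'E'
from h import *
np.set_printoptions(precision=4,suppress=True)
m=cam("wrist");im,d=bot.read_camera("wrist");cv2.imwrite("pics/b1.png",im)
hsv=cv2.cvtColor(im,cv2.COLOR_BGR2HSV);M=cv2.inRange(hsv,(105,120,25),(130,255,255))>0
p=cloud("wrist",M,d,m);s=p[(p[:,2]>.014)&(p[:,2]<.03)];print(len(s),cv2.minAreaRect(s[:,:2].astype(np.float32)*1000),np.percentile(p[:,2],[10,50,90]))
for q in bot.pinpoint("blue_tray","wrist")[:2]:print(q,onz("wrist",q['at'],0,m))
E
```

```text
22.4833 [0.6148 0.3148 0.3352] Ftool [-0.015   0.3293  3.2113] xdeg 82.40078645363218 w mm 44.07111955692091 gf 31.345379948616028
2045 ((610.4859008789062, 321.86090087890625), (129.33294677734375, 129.81610107421875), 4.4639668464660645) [0.0039 0.0049 0.0213]
{'at': [247.8, 168.4], 'score': 0.93} [0.6093 0.3231 0.    ]
```

View pics/b1.png

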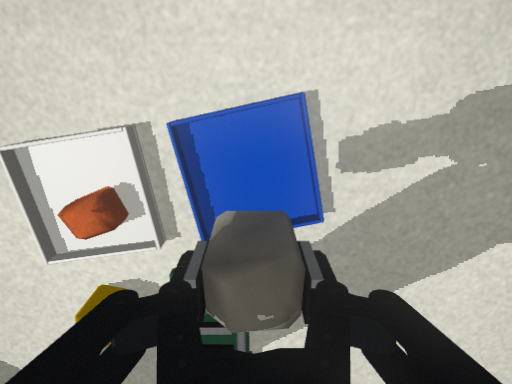

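The picture shows the stone upright in the fingers above the blue tray, which spans (168,93) to (323,240). The tray centre measures (0.6105, 0.322). I'll lower the stone.

```bash
python3 -m pendant '[[0.038,0.0066,-0.0052,0.015,0],[0.038,0,0,0.03,0],[0.038,0,0,0.03,0],[0.038,0,0,0.03,0],[0.038,0,0,0.015,0],[0.038,0,0,0.006,0],[0.038,0,0,0,0],[0.038,0,0,0,0]]' >/dev/null; python3 st.py
python3 -m pendant '[[0.038,0,0,0.002,0],[0.038,0,0,0.002,0],[0.038,0,0,0.001,0],[0.038,0,0,0,0]]' >/dev/null; python3 st.py
```

```text
23.25 [0.6114 0.3224 0.2114] Ftool [-0.4916 -1.3106  2.369 ] xdeg 82.39808863031632 w mm 43.77702047849324 gf 31.30333185195923
23.5833 [0.6107 0.3226 0.2055] Ftool [-0.8133 -0.4892  2.5167] xdeg 82.43054542157431 w mm 43.26063510761383 gf 31.334434747695923
```

```bash
python3 -m pendant '[[0.038,0,0,0.0015,0],[0.038,0,0,0.0015,0],[0.038,0,0,0.001,0],[0.038,0,0,0,0]]' >/dev/null; python3 st.py
python3 -m pendant '[[0.038,0,0,0.001,0],[0.038,0,0,0.001,0],[0.038,0,0,0,0]]' >/dev/null; python3 st.py
```

```text
23.9167 [0.6105 0.3224 0.2006] Ftool [0.614  0.058  1.9155] xdeg 82.42847063398159 w mm 43.53217102884509 gf 31.33424162864685
24.1667 [0.6106 0.3224 0.1987] Ftool [-0.6405  0.2336  3.4856] xdeg 82.4262995958825 w mm 43.84162079416771 gf 31.334052085876465
```

```bash
python3 -m pendant '[[0.038,0,0,0.0005,0],[0.038,0,0,0.0005,0],[0.038,0,0,0,0]]' >/dev/null; python3 st.py
python3 -m pendant '[[0.038,0,0,0.0005,0],[0.038,0,0,0,0]]' >/dev/null; python3 st.py
```

```text
24.4167 [0.6107 0.3225 0.1983] Ftool [-1.4627 -1.5903 -0.7896] xdeg 82.42690662841513 w mm 43.56414232109842 gf 31.7790949344635
24.5833 [0.6107 0.3224 0.1983] Ftool [-1.3363 -3.3559 -5.4447] xdeg 82.42034423070162 w mm 43.843807112927045 gf 32.355966567993164
```

The stone is seated, with a light upward force at the expected height. I'll release it.

```bash
python3 -m pendant '[[0.043,0,0,0,0],[0.045,0,0,0,0],[0.048,0,0,0,0],[0.053,0,0,0,0],[0.06,0,0,0,0],[0.06,0,0,0,0]]' >/dev/null; python3 st.py
python3 -m pendant '[[0.062,0,0,-0.02,0],[0.065,0,0,-0.035,0],[0.065,0,0,-0.04,0],[0.065,0,0,-0.04,0],[0.065,-0.03,0,-0.02,0],[0.065,-0.03,0,0,0],[0.065,0,0,0,0],[0.065,0,0,0,0],[0.065,0,0,0,0]]' >/dev/null; python3 lev.py e1 stone; python3 - <<'E'
from h import *
im,_=bot.read_camera("top");cv2.imwrite("pics/e2.png",np.vstack([cv2.imread("pics/e1.png")[:280],im[120:280]]))
E
```

```text
25.0833 [0.6107 0.3225 0.1974] Ftool [-0.2522  0.4583 -0.6795] xdeg 82.42671819162469 w mm 60.30001359332458 gf 0.0
25.8333 [0.6025 0.2633 0.3523] [-0.0003  0.7523  0.6588  0.    ]
stone 0.73 [253.2, 118.7] n 1180 ztop 0.0694 rect c [610.1 321.5] [27.6 35.6] 79.5 axisdeg 175.3
stone 0.57 [100.3, 268.2] n 698 ztop 0.0643 rect c [471.9 231.8] [180.7  35.2] 45.1 axisdeg 60.4
```

View pics/e2.png

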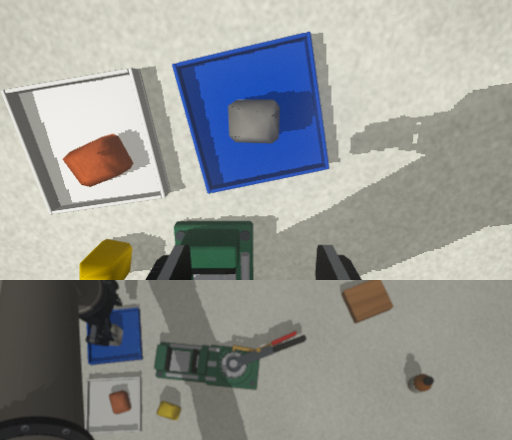

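The stone stands upright at the centre of the blue tray at (253,120), with its top at 69 mm (4 mm floor plus 66 mm stone). The lever is still open and nothing else has moved.

```bash
python3 -c "
from station import bot
print(bot.hand_in())"
```

```text
the job is handed in; nothing more can be done
None
```

The vice is open at its stop and the stone is standing upright in the centre of the blue tray. The job was handed in at about 26 s of the 59 s allowed; the hand-in gave no verdict.

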